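# Feed specimen mounts through the gate

## Task

With the fingertips, push the three round specimen mounts across the tray and through the narrow gate, one at a time, until all three stand in line in the lane, each completely past the gate. Only push them: do not pick up, lift or tip any, and leave the square mount and the things round the tray where they are.

Things in the scene. Friction and masses are not known exactly. Their poses are not given: they have to be found in the camera images.
- tray: low loading tray fixed on the worktop: aluminium floor (top 6 mm above the worktop), grey plastic walls 8 mm above the floor, so mounts stick out 16 mm above them and fingers can pass over. Origin: centre of the field at worktop height; z up, y away from the gate and lane (on its -y side), x roughly away from the robot. Field inside: x -97 to 97, y -77 to 77 mm.
- gate (a point): centre of the gate at floor height, at the lane side of the gate wall (tray y = -85 mm, wall 8 mm thick), where the lane begins. Gate 36 mm wide, centred on tray x = 0, with short 45-degree lead-in walls on the field side that reach to about tray y = -64 mm, x = +-34 mm. The strip in front of it starts free.
- lane_end (a point): centre of the lane's closed end at floor height, 112 mm beyond the gate point. The lane is straight, along tray -y, 38 mm wide, with the same low walls; it holds the three round mounts in a row with 22 mm to spare
- puck_0: round specimen mount: black resin disc, 30 mm diameter, 24 mm tall, about 30 g, standing flat on the tray floor, small bright metal chip in its top face; origin at the centre of its underside, z up. The three are alike. They and the square mount start one in each quarter of the field, centres 45 to 65 mm from tray x = 0 and 26 to 50 mm from tray y = 0.
- puck_1: round specimen mount: black resin disc, 30 mm diameter, 24 mm tall, about 30 g, standing flat on the tray floor, small bright metal chip in its top face; origin at the centre of its underside, z up. The three are alike. They and the square mount start one in each quarter of the field, centres 45 to 65 mm from tray x = 0 and 26 to 50 mm from tray y = 0.
- puck_2: round specimen mount: black resin disc, 30 mm diameter, 24 mm tall, about 30 g, standing flat on the tray floor, small bright metal chip in its top face; origin at the centre of its underside, z up. The three are alike. They and the square mount start one in each quarter of the field, centres 45 to 65 mm from tray x = 0 and 26 to 50 mm from tray y = 0.
- square_mount: square specimen mount, black resin block 30 x 30 mm, 24 mm tall, loose in the field, stays where it is; origin at the centre of its underside
- timer: white-grey bench timer, 64 x 66 x 19 mm, lying beside the lane on the robot's side; origin at the centre of its underside
- tube: capped plastic tube, 36 mm diameter, 118 mm tall, standing beside the lane on the far side; origin at the centre of its underside
- marker: marker pen, 138 x 13 x 14 mm, lying on the worktop beyond the field's +y wall; origin at the centre of its underside

How it is judged:
By the outcome, as a careful person would: the job done as asked, in the order asked, and still so for the second after the job is handed in, with the robot touching nothing.
It also fails if it takes over 72 s, if anything falls off the work surface, if the arm or the gripper's body presses on something with over 40 N, if the wrist force passes 120 N, or if a joint passes its speed limit or range.

## Robot

A 6-joint arm with a two-finger parallel gripper is mounted at the origin on a cart in front of the work surface, level with it; the furniture and walls round the work are solid. World frame = base frame: x ahead of the robot, y to its left, z up, the work surface at z = 0. Lengths are in mm, angles in rad, forces in N, time in s.
With the tool pointing down it reaches from about 400 to 825 mm from the base axis. Payload 7 kg.
Tool frame: the origin (TCP) lies at the very end of the fingers, on their centre line; the grasp point (between the pads) lies 19 mm behind it; z points along the fingers, y is the direction in which the jaws open and shut (so a half turn about z gives the same grasp; the last joint's range is limited). The gripper opens to 88 mm and grips with 3 to 60 N. Pads are 19 mm wide; open, the fingers measure 130 mm over their backs; the gripper's body (78 mm by 193 mm) begins 47 mm behind the grasp point.
Start: joints at [1.61, 0.359, 0.012, 0, -1.224, -0.288], TCP at [166.223, 654.19, 226.561] pointing down, gripper open.
Joint ranges: [-3.07, 3.07], [-1.43, 2.12], [-1.02, 1.25], [-3.03, 1.67], [-3.05, -0], [-3.03, 3.03]. Speed limits (rad/s): [2.39, 2.39, 3.01, 3.14, 3.14, 3.14].

## Interface

Orientations are given as a unit quaternion [x, y, z, w].
In Python, from plant import bot gives the robot as it stands. Calls block until the motion is done:
- bot.move_ptp(position, orientation): joint-space move of the TCP to a pose.
- bot.line_to(position, velocity=150, ori=None): straight line of the TCP; ori=None keeps the orientation; velocity is the mean speed in mm/s.
- bot.move_joints(angles): joint-space move.
- bot.move_gripper(opening, force=None): finger opening in mm; force is the grip in N (None keeps the last); returns when the fingers have stopped.
- bot.pause(seconds).
- bot.solve_ik(position, orientation): joint angles nearest the present ones, or None.
- bot.read_state(): the state.
- bot.camera(name): name is "side" or "top"; returns the picture (420x560x3 uint8, red, green, blue); there is no depth.
- bot.get_calibration(name): a dict with "fx", "fy", "cx", "cy" (pixels), "distortion" ([k1, k2, p1, p2, k3] as OpenCV has them; the pictures are not rectified), "view" (4x4, takes a point from world to camera coordinates). Camera axes: x right, y up, looking along -z (the intrinsics and any distortion apply to the point x, -y, -z); pixel columns grow to the right and rows downward; lengths in mm; the calibration is good to about 2 mm. A picture is of the moment at which its call begins. get_calibration takes no time and is no camera call.
A pose or a line that the arm cannot do raises bot.Unreachable and nothing moves.
- bot.close_job(): hands the job in, once; it reports no verdict.
The state is a dict: "t": time; "joint_pos": joint angles; "qvel": joint speeds; "tau": joint torques, N m; "tcp_pos": TCP position; "eef_rot": TCP orientation; "contact_force": force on the tool from outside, world axes, zero at the start; "moment": the same for the moment, N m; "width": finger opening in mm.
Only numpy, scipy, OpenCV 4.12 (cv2) and the standard library are available. Lean on these libraries where they do the work, as an engineer would, in place of code of your own. Each camera call takes 0.05 s, during which the arm holds its last target. There are 200 camera calls.

## Working session

There is one attempt and no reset: what is moved stays moved. The work goes in short steps, each a Python script; the robot and the scene stay as the last script left them, time stands still between calls to the robot, and variables do not carry over. Pictures are saved under pics/ and viewed, about 8 in all and at most 12, crops included, and the job is handed in when it is done.

```bash
ls; mkdir -p pics
python3 - <<'E'
from plant import bot
import cv2
for n in("top","side"):
    cv2.imwrite(f"pics/{n}0.png",cv2.resize(bot.camera(n)[:,:,::-1],(800,600),interpolation=cv2.INTER_CUBIC))
    c=bot.get_calibration(n);print(n,c)
s=bot.read_state();print(s["t"],s["tcp_pos"],s["eef_rot"],s["width"])
E
```

```text
pics
top {'fx': 472.8925555474664, 'fy': 472.8925555474664, 'cx': 278.8653100058776, 'cy': 216.81406564978445, 'distortion': array([-0.03268576,  0.        ,  0.        ,  0.        ,  0.        ]), 'view': array([[-2.78655842e-02, -9.99584090e-01, -7.42669407e-03,
         8.74906699e+01],
       [ 9.91413370e-01, -2.85858661e-02,  1.27602421e-01,
        -5.52883305e+02],
       [-1.27761649e-01, -3.80720778e-03,  9.91797593e-01,
        -9.36699759e+02],
       [ 0.00000000e+00,  0.00000000e+00,  0.00000000e+00,
         1.00000000e+00]])}
side {'fx': 512.3555456116309, 'fy': 512.3555456116309, 'cx': 281.12557964471915, 'cy': 206.3929429092676, 'distortion': array([-0.01636762,  0.        ,  0.        ,  0.        ,  0.        ]), 'view': array([[ 8.69074009e-01, -4.94509358e-01, -1.30714503e-02,
        -4.67543732e+02],
       [ 2.35966598e-01,  3.91185253e-01,  8.89546999e-01,
        -2.12943757e+02],
       [-4.34775956e-01, -7.76166602e-01,  4.56656626e-01,
        -6.08810951e+02],
       [ 0.00000000e+00,  0.00000000e+00,  0.00000000e+00,
         1.00000000e+00]])}
0.1 [166.11122074 653.80671897 225.73888263] [ 9.92266809e-01 -1.24121091e-01 -2.11125739e-05  7.30329419e-04] 87.58985100921691
```

View pics/top0.png

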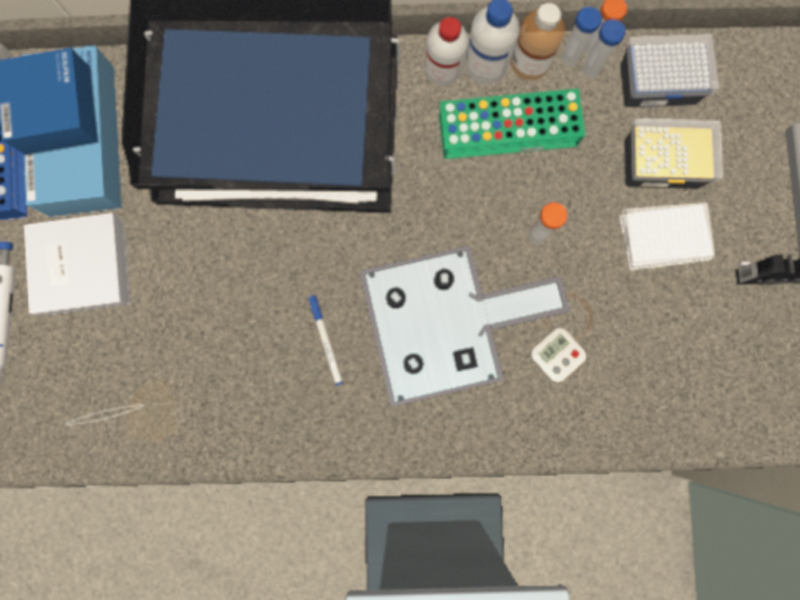

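View pics/side0.png

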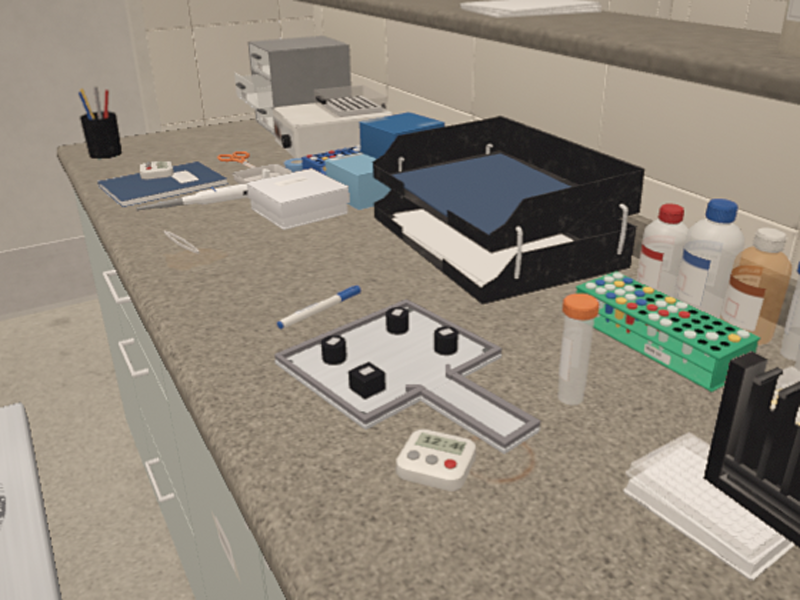

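The top view shows the round mounts at about (395,297), (444,279) and (413,363) and the square at (465,359). The gate is near (480,313) and the lane runs to about (562,293), with the timer at (559,354) and the tube cap at (554,215). The side view agrees. I'll enlarge the tray.

Run:
```python
import cv2
from plant import bot
im=bot.camera("top")[:,:,::-1]
c=im[170:286,250:405]
cv2.imwrite("pics/crop1.png",cv2.resize(c,None,fx=5,fy=5,interpolation=cv2.INTER_CUBIC))
```

```text
(no output)
```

View pics/crop1.png

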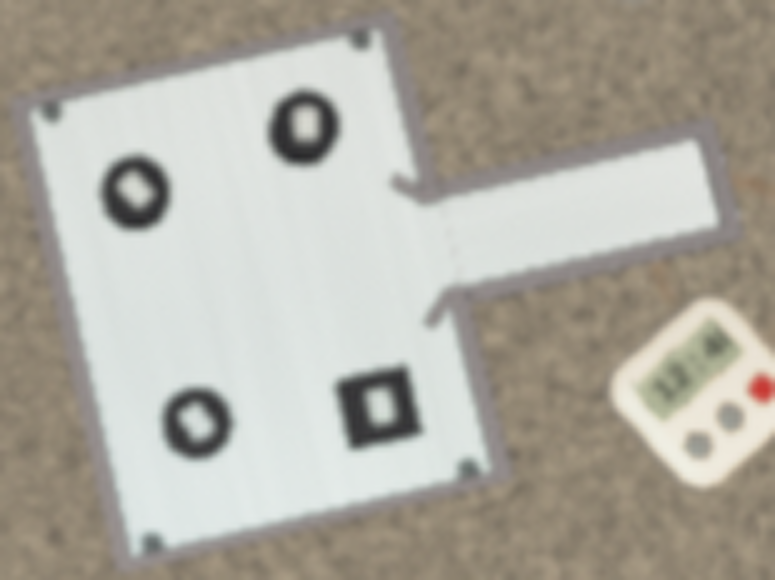

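```bash
cat > h.py <<'E'
import numpy as np, cv2
from scipy.optimize import least_squares
from plant import bot
def to_world(px,z,name="top"):
    c=bot.get_calibration(name); V=c["view"]; K=np.array([[c["fx"],0,c["cx"]],[0,c["fy"],c["cy"]],[0,0,1]])
    n=cv2.undistortPoints(np.array(px,float).reshape(-1,1,2),K,c["distortion"]).reshape(-1,2)
    d=np.c_[n[:,0],-n[:,1],-np.ones(len(n))]@V[:3,:3]
    o=-V[:3,:3].T@V[:3,3]
    return (o+d*((z-o[2])/d[:,2])[:,None])[:,:2]
def crop(p,x0=250,y0=170,f=5): return np.array([x0,y0])+(np.array(p,float).reshape(-1,2)+.5)/f-.5
def R(a): return np.array([[np.cos(a),-np.sin(a)],[np.sin(a),np.cos(a)]])
E
python3 - <<'E'
from h import *
ip=crop([(30,110),(383,28),(133,555),(493,470),(697,138),(720,222)])
# outer wall edges at top as well
tp=np.array([(97,77),(97,-77),(-97,77),(-97,-77),(19,-197),(-19,-197)])
W=to_world(ip,10)
f=lambda p:((tp@R(p[2]).T+p[:2])-W).ravel()
s=least_squares(f,[550,90,.2]);print(s.x,s.fun.reshape(-1,2).round(1))
p=s.x
T=lambda w:(w-p[:2])@R(p[2])
m=to_world(crop([(135,192),(303,127),(197,423),(378,407)]),22)
print("mounts",T(m).round(1))
print("sq corners",T(to_world(crop([(335,382),(405,367),(422,433),(350,448)]),28)).round(1))
print("gate ends",T(to_world(crop([(392,180),(430,322),(430,200),(452,290)]),14)).round(1))
print("tube",T(to_world(np.array([(554,215)])*.7,118)).round(1),"timer",T(to_world(crop([(612,390),(705,300)]),19)).round(1))
np.save("tray.npy",p);np.save("m.npy",T(m))
from scipy.spatial.transform import Rotation as Ro
q=bot.read_state()["eef_rot"];print(Ro.from_quat(q).as_matrix().round(3))
E
```

```text
[5.35206051e+02 2.52746772e+01 2.04608031e-01] [[ 0.6  0.5]
 [ 0.7  1.2]
 [-0.5 -0.2]
 [-0.1  0. ]
 [ 0.2 -0.8]
 [-0.8 -0.8]]
mounts [[ 49.9  41.5]
 [ 60.4 -33.4]
 [-49.9  38.8]
 [-60.7 -35.5]]
sq corners [[-46.9 -20.2]
 [-47.5 -49.7]
 [-75.4 -49.9]
 [-74.6 -19.7]]
gate ends [[ 31.  -65.3]
 [-31.  -66.1]
 [ 19.  -78.8]
 [-20.1 -78.4]]
tube [[  94.9 -189.3]] timer [[ -76.3 -132. ]
 [ -49.  -179.3]]
[[ 0.969 -0.246 -0.   ]
 [-0.246 -0.969 -0.001]
 [ 0.     0.001 -1.   ]]
```

The fit residuals are about 1 mm. The mounts are at tray (50,41), (60,-33) and (-50,39), and the square's near edge is at x = -46. My plan is to cradle each mount with two fingertips 18 mm apart, with the tips at z = 18 so they clear the 14 mm walls. For each one I push along x to the centre line, then along -y through the gate.

```bash
cat >> h.py <<'E'
P=np.load("tray.npy"); G=18; OFF=9.5+np.sqrt(225-(G/2)**2)
def w(t,z): return [*(R(P[2])@np.array(t,float)+P[:2]),z]
def quat(k):  # tool x at tray angle k*90deg, pointing down
    a=P[2]+k*np.pi/2; return [np.cos(a/2),np.sin(a/2),0,0.]
def push(puck,end,k,v=60,Z=18):
    """push mount from puck to end (tray coords), straight along a tray axis"""
    puck,end=np.array(puck,float),np.array(end,float); d=(end-puck)/np.linalg.norm(end-puck)
    a=puck-d*(OFF+8); e=end-d*OFF
    bot.move_ptp(w(a,50),quat(k)); bot.line_to(w(a,Z),100)
    bot.line_to(w(e,Z),v); s=bot.read_state()
    bot.line_to(w(e-d*8,Z),100); bot.line_to(w(e-d*8,50),150)
    print("F",s["contact_force"].round(1) if hasattr(s["contact_force"],"round") else s["contact_force"],"t",bot.read_state()["t"])
def snap(n):
    im=bot.camera("top")[:,:,::-1][170:286,250:405]
    cv2.imwrite(f"pics/{n}.png",cv2.resize(im,None,fx=5,fy=5,interpolation=cv2.INTER_CUBIC))
E
python3 - <<'E'
from h import *
for k in(-2,-1,0,1,2):
    for t in((90,-33),(0,70),(0,-90),(-85,39)):
        q=bot.solve_ik(w(t,18),quat(k));print(k,t,None if q is None else np.round(q,2))
E
```

```text
-2 (90, -33) [ 0.33  0.48 -0.32  0.   -0.76 -1.69]
-2 (0, 70) [ 0.55  0.36 -0.56 -0.   -0.66 -1.92]
-2 (0, -90) [ 0.24  0.39 -0.49  0.   -0.69 -1.6 ]
-2 (-85, 39) [ 0.55  0.25 -0.74 -0.   -0.59 -1.91]
-1 (90, -33) [ 0.33  0.48 -0.32  0.   -0.76 -0.12]
-1 (0, 70) [ 0.55  0.36 -0.56  0.   -0.66 -0.34]
-1 (0, -90) [ 0.24  0.39 -0.49  0.   -0.69 -0.03]
-1 (-85, 39) [ 0.55  0.25 -0.74  0.   -0.59 -0.34]
0 (90, -33) [ 0.33  0.48 -0.32  0.   -0.76  1.45]
0 (0, 70) [ 0.55  0.36 -0.56  0.   -0.66  1.23]
0 (0, -90) [ 0.24  0.39 -0.49  0.   -0.69  1.54]
0 (-85, 39) [ 0.55  0.25 -0.74  0.   -0.59  1.23]
1 (90, -33) [ 0.33  0.48 -0.32  0.   -0.76  3.02]
1 (0, 70) [ 0.55  0.36 -0.56  0.   -0.66  2.8 ]
1 (0, -90) None
1 (-85, 39) [ 0.55  0.25 -0.74  0.   -0.59  2.8 ]
2 (90, -33) [ 0.33  0.48 -0.32  0.   -0.76 -1.69]
2 (0, 70) [ 0.55  0.36 -0.56 -0.   -0.66 -1.92]
2 (0, -90) [ 0.24  0.39 -0.49  0.   -0.69 -1.6 ]
2 (-85, 39) [ 0.55  0.25 -0.74 -0.   -0.59 -1.91]
```

Run:
```python
from h import *
bot.move_gripper(G); print(bot.read_state()["t"],bot.read_state()["width"])
push((60.4,-33.4),(0,-33.4),0)
bot.move_ptp(w((0,90),110),quat(-1)); 
q=np.array(bot.read_state()["joint_pos"]);q[0]+=.35;bot.move_joints(q)
print(bot.read_state()["t"]); snap("s1")
```

```text
1.375 18.420624337506613
F [-0.4 -0.6  1. ] t 6.6083
8.975
```

View pics/s1.png

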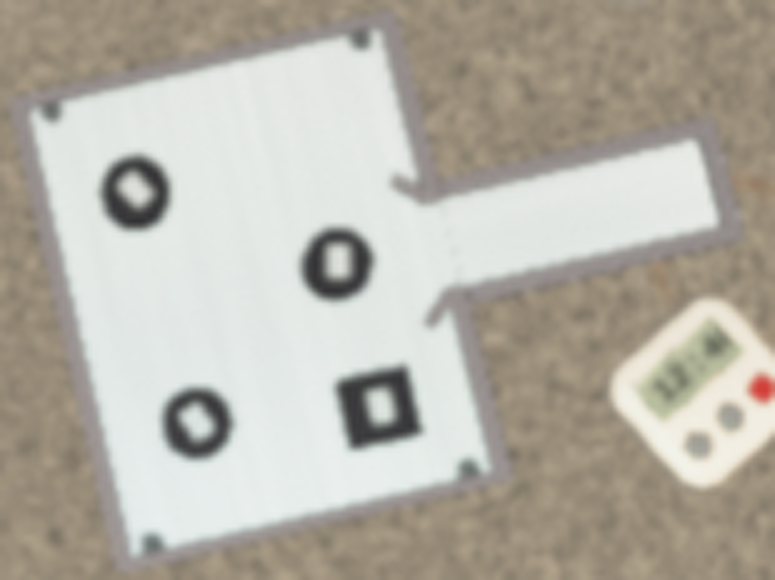

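The first mount is now at crop (338,263), in line with the gate, and the square hasn't moved. Next I push it through, then bring the second mount to the centre line.

Run:
```python
from h import *
b=(to_world(crop([(338,263)]),22)[0]-P[:2])@R(P[2]);print(b)
x=0 if abs(b[0])<3 else b[0]
push((x,b[1]),(x if abs(x)<8 else 0,-108),-1)
push((49.9,41.5),(0.5,41.5),0)
bot.move_ptp(w((60,90),110),quat(-1)); 
q=np.array(bot.read_state()["joint_pos"]);q[0]+=.35;bot.move_joints(q)
print(bot.read_state()["t"]); snap("s2")
```

```text
[  1.25166253 -33.85703886]
F [-0.6  0.7  0.3] t 12.7167
F [ 0.4 -0.1 -0.6] t 16.15
18.4417
```

View pics/s2.png

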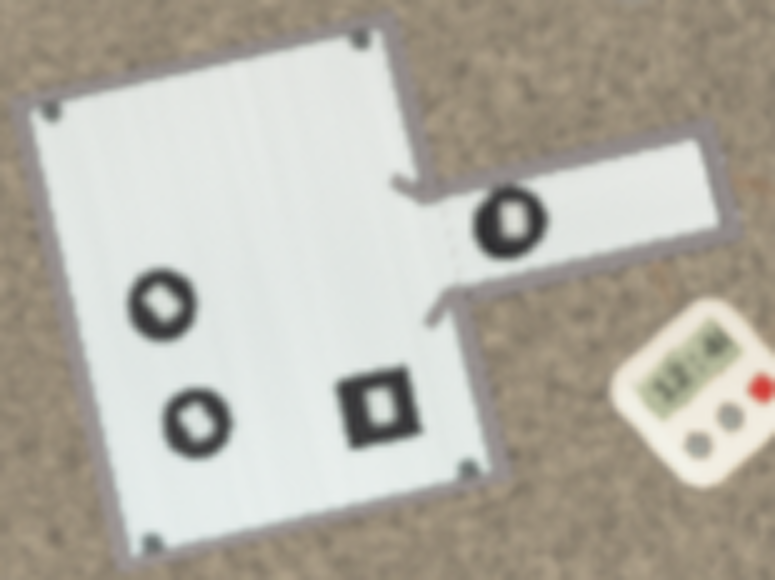

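The first mount is in the lane at (510,222), and the second is centred at (162,304). I continue with the second mount through the gate and the third to the centre line.

Run:
```python
from h import *
b=(to_world(crop([(162,304),(510,222)]),22)-P[:2])@R(P[2]);print(b)
assert abs(b[0,0])<5
push((1.5,b[0,1]),(0.5,-108),-1)
push((-49.9,38.8),(0.5,38.8),0)
bot.move_ptp(w((60,90),110),quat(-1)); 
q=np.array(bot.read_state()["joint_pos"]);q[0]+=.35;bot.move_joints(q)
print(bot.read_state()["t"]); snap("s3")
```

```text
[[   1.50896191   41.40279169]
 [   1.36828101 -107.83051515]]
F [-0.1  0.4 -0.2] t 23.2667
F [-0.4 -0.   0. ] t 26.65
28.9167
```

View pics/s3.png

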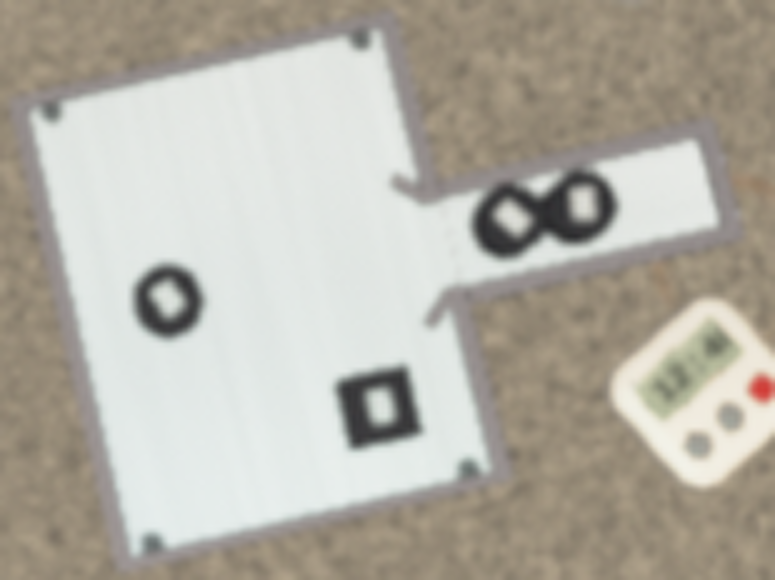

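Two mounts are in the lane at (508,220) and (578,206), and the third is centred at (168,300). Now the last push.

Run:
```python
from h import *
b=(to_world(crop([(168,300),(508,220),(578,206)]),22)-P[:2])@R(P[2]);print(b)
assert abs(b[0,0])<5
push((1,b[0,1]),(0.5,-109),-1)
bot.move_ptp(w((60,90),110),quat(-1)); 
q=np.array(bot.read_state()["joint_pos"]);q[0]+=.35;bot.move_joints(q)
print(bot.read_state()["t"]); snap("s4")
cv2.imwrite("pics/side4.png",cv2.resize(bot.camera("side")[180:350,170:400,::-1],None,fx=3,fy=3,interpolation=cv2.INTER_CUBIC))
```

```text
[[   2.55759843   38.59014215]
 [   2.3771538  -107.22828372]
 [   1.32610926 -137.16326869]]
F [-0.1  0.9  0. ] t 33.7167
35.3333
```

View pics/s4.png

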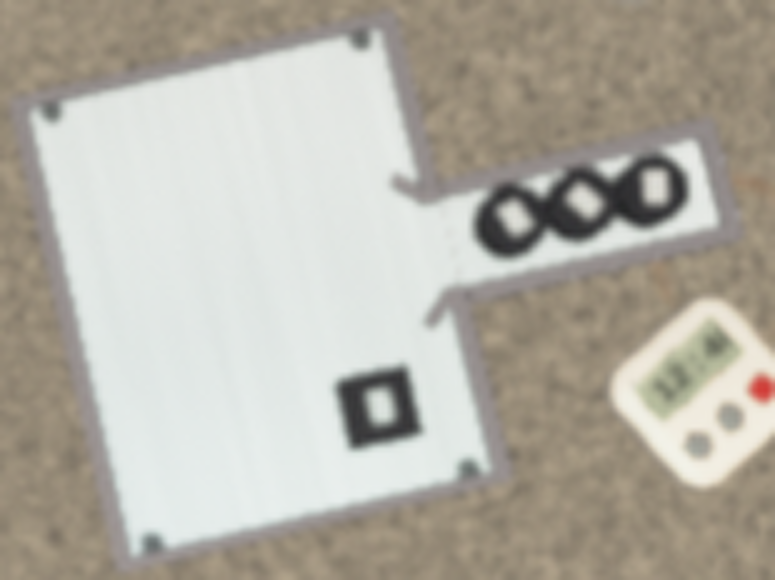

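View pics/side4.png

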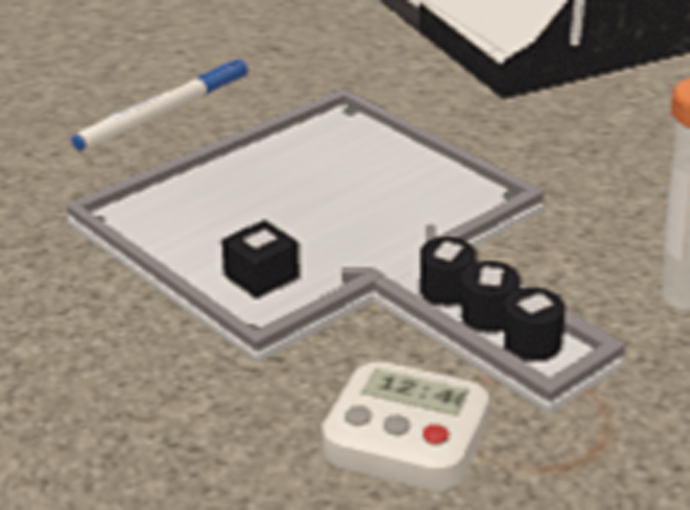

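All three stand upright in the lane, at (510,221), (580,204) and (652,190). The nearest mount's trailing edge is about 8 mm past the gate. The square, timer, tube and marker haven't moved, and the arm is clear.

```bash
python3 -c "
from plant import bot
bot.close_job()"
```

```text
the job is handed in; nothing more can be done
```

All three round mounts are in line in the lane, each completely past the gate, and the job is handed in. I pushed them one at a time with the fingertips, 18 mm apart and held above the walls. Each went along x to the centre line, then along -y through the gate.

- **Final positions:** the last top and side pictures show all three upright. I placed the last mount at tray y of about -108 mm, so its trailing edge is about 8 mm beyond the gate line. The calibration is good to about 2 mm.
- **Other objects:** the square mount and the timer look the same in the before and after pictures. The marker and tube look undisturbed in the final side picture, though I did not measure them again.
- **Limits:** the run took about 35 s of the 72 s allowed. Tool force read about 1 N or less at the end of each push; I did not log it during the pushes.

No check failed. The mounts settled up to about 2.5 mm off the centre line on the +x side, which is within the lane's clearance.

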